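Make up the refill kit and the shoe-care kit in the service area

ROBOT

A 7-joint arm with a two-finger parallel gripper is mounted at the origin on the work surface. World frame = base frame: x ahead of the robot, y to its left, z up, the work surface at z = 0. Lengths are in mm, angles in rad, forces in N, time in s.
With the tool pointing down it reaches from about 400 to 875 mm from the base axis. Payload 4.4 kg.
Tool frame: the origin (TCP) lies at the very end of the fingers, on their centre line; the grasp point (between the pads) lies 19 mm behind it; z points along the fingers, y is the line along which they close (so a half turn about z gives the same grasp; the last joint's range is limited). The gripper opens to 85 mm and grips with 20 to 120 N. Pads are 22 mm wide; open, the fingers measure 114 mm over their backs; the gripper's body (76 mm by 85 mm) begins 54 mm behind the grasp point. The pads swing forward as they close: fully open they stand 13 mm farther back than shut.
Start: joints at [1.23, 0.628, 0.038, 1.517, -0.027, 0.996, -0.02], TCP at [176.408, -625.618, 231.313] pointing down, gripper open.
Joint ranges: [-3.06, 3.06], [-0.37, 2.12], [-1.25, 1.32], [0.18, 2.47], [-1.1, 4.24], [0.23, 1.98], [-2.94, 2.94]. Speed limits (rad/s): [2.57, 2.57, 3.14, 3.14, 3.14, 3.14, 3.14].

INTERFACE

Orientations are given as a rotation vector (axis times angle).
In Python, from workcell import r gives the robot as it stands. The module is installed in compiled form; this text tells all that it offers.
- The arm moves only by the tool arm_command, never from a script. Its argument "increments" is one flat list of numbers, 6 for each row, row after row: the shift along the tool's x, y, z as a fraction of full scale, then the turn, a rotation vector about the tool's x, y, z as a fraction of full scale. In form: [x, y, z, wx, wy, wz, x, y, z, wx, wy, wz, ...]. A call has 1 to 5 rows; each row is the pose to reach, as a shift and turn from the pose commanded when the call began, along the tool's axes at that moment, turning the shorter way round; what a row does not reach only later rows make up. Full scale, the value 1, is 0.5 m for a shift and pi rad for a turn. A row lasts 1/10 s, in which the tool goes at most 50 mm and 8.59 degrees, less where a joint would pass 70% of its speed; a pose out of reach is approached as far as the arm can. A call with a number of a shift or a turn outside -1 to 1 is refused whole. A call with a gripper value outside its range is refused whole. "gripper" is the opening, from 0 (shut) to 1 (fully open), set as the call begins (left out, the last holds). The fingers move at their own pace and stop on an object; "newtons" is the grip in N (left out, the last holds). Time passes only in rows, so rows that repeat a pose let the fingers close. It gives the time, the measured TCP pose, the force, the opening and the grip force at its end, in the units of the state.
- r.observe(): the state, without advancing time (a new reading comes with each control period).
- r.grab_frame(name): name is "side" or "top"; returns the picture (420x560x3 uint8, blue, green, red); there is no depth.
- r.camera_info(name): a dict with "fx", "fy", "cx", "cy" (pixels), "R" (3x3) and "t" (3): a world point X has camera coordinates R X + t. Camera axes: x right, y down, z forward; pixel columns grow to the right and rows downward; lengths in mm; the calibration is good to about 2 mm. A picture is of the moment at which its call begins. camera_info takes no time and is no camera call.
- r.job_done(): hands the job in; it is judged then, once.
The state is a dict: "time_s": time; "joints": joint angles; "dq": joint speeds; "joint_efforts": joint torques, N m; "eef_pos": TCP position; "ee_rot": TCP orientation; "wrist_force": force on the tool from outside, world axes, zero at the start; "wrist_torque": the same for the moment, N m; "width": finger opening in mm; "gripper_force": force on a finger pad.
Only numpy, scipy, OpenCV 4.12 (cv2) and the standard library are available. Lean on these libraries where they do the work, as an engineer would, in place of code of your own. Each camera call takes 0.05 s, during which the arm holds its last target. There are 200 camera calls.

TASK

Make up the refill kit in the three-compartment wooden tray: closed glass bottle next to the tray's carrying lug, steel funnel mouth down in the middle, low glass jar at the other end. Make up the shoe-care kit in the two-compartment tray: brush, bristles down, in the long compartment, polish tin in the short one. Stand everything flat and upright on the floor of its compartment, put the glass down gently, and leave the red bowls, the dustpan and the cardboard box where they are.

Things in the scene. Friction and masses are not known exactly. Their poses are not given: they have to be found in the camera images.
- bottle_mid (a point): closed green glass bottle with a grey metal cap, standing upright, loose; body 56 mm in diameter up to 80 mm height, neck 24 mm in diameter from 102 mm up, cap (the upper 18 mm) 26 mm in diameter, 140 mm tall, about 300 g. The point is on its axis half-way up, 70 mm above its underside; z up
- jar_mid (a point): low amber glass jar with a white screw lid, standing upright, loose; 56 mm in diameter, 75 mm tall (the upper 16 mm is the lid, 50 mm in diameter), about 180 g. The point is on its axis half-way up, 37.5 mm above its underside; z up
- funnel_mid (a point): stainless steel funnel standing mouth down with its spout upward, loose; mouth 66 mm in diameter, the cone narrows to 19 mm at 38 mm height, the spout above it tapers from 19 to 16 mm in diameter up to the top at 85 mm, about 90 g; best taken by the spout. The point is on its axis half-way up, 42.5 mm above the mouth's rim; z up
- tin_mid (a point): flat round metal tin of shoe polish with a brass lid, loose; 58 mm in diameter, 42 mm tall, about 120 g (the lid is the upper 12 mm, the body below is 55 mm in diameter). The point is at its centre, 21 mm above its underside; z up
- brush_mid (a point): shoe brush lying bristles down, loose; 100 mm long (its x axis), 50 mm wide (its y axis), 50 mm tall, about 110 g; the wooden back is the upper 26 mm, the bristle block below is 44 mm wide. The point is at its centre, 25 mm above the underside; z up. Either end may point either way in its compartment
- refill_tray: fixed wooden tray, three compartments in a row, carrying lug at its +x end. Origin: centre of the underside (without lug); x along the row to the lug. 276 x 96 mm; lug 34 mm more, 12 mm high. Floor 6 mm above the underside; lips and dividers 6 mm thick, tops at 16 mm. Compartments 84 x 84 mm inside, centres at y = 0, x = +90 mm (by the lug: bottle), 0 (funnel), -90 mm (jar)
- shoe_tray: fixed wooden tray, one long and one short compartment, no lug. Origin: centre of the underside; x along the tray from the long to the short compartment. 222 x 92 mm. Floor 6 mm above the underside; lips and divider 6 mm thick, tops at 16 mm. Long compartment 124 x 80 mm inside, centre x = -43 mm (brush, lengthwise); short one 80 x 80 mm, centre x = +65 mm (tin); y = 0
- bowls: stack of three red plastic bowls, 132 mm across, 73 mm tall, loose, to be left alone. Origin at the centre of the underside
- dustpan: green plastic dustpan, pan 150 x 190 mm and 45 mm tall, handle 74 mm long and 38 mm high pointing to the robot, loose, to be left alone. Origin under the handle's free end; the pan's centre lies 145 mm along its x axis
- soapbox: cardboard box of washing powder, 70 x 130 mm, 80 mm tall, loose, to be left alone. Origin at the centre of the underside

How it is judged (in metres and radians):
At the end, for the whole second after the job is handed in: Each thing stands in its named compartment: centre within 16 mm (brush 18) of the compartment's centre along and across the tray, height within 5 mm of resting on its floor, upright within 0.12 rad, at rest; bowls, dustpan and box within 30 mm of their starts (x of bottle_mid in the frame of refill_tray between 0.074 and 0.106 m and y of bottle_mid in the frame of refill_tray between -0.016 and 0.016 m and z of bottle_mid in the frame of refill_tray between 0.071 and 0.081 m and angle between each of bottle_mid, funnel_mid, jar_mid, brush_mid, tin_mid's own z axis and vertical below 0.12 rad and linear speed of each of bottle, funnel, jar, brush, tin below 0.02 m/s and x of funnel_mid in the frame of refill_tray between -0.016 and 0.016 m and y of funnel_mid in the frame of refill_tray between -0.016 and 0.016 m and z of funnel_mid in the frame of refill_tray between 0.0435 and 0.0535 m and x of jar_mid in the frame of refill_tray between -0.106 and -0.074 m and y of jar_mid in the frame of refill_tray between -0.016 and 0.016 m and z of jar_mid in the frame of refill_tray between 0.0385 and 0.0485 m and x of brush_mid in the frame of shoe_tray between -0.061 and -0.025 m and y of brush_mid in the frame of shoe_tray between -0.018 and 0.018 m and z of brush_mid in the frame of shoe_tray between 0.026 and 0.036 m and x of tin_mid in the frame of shoe_tray between 0.049 and 0.081 m and y of tin_mid in the frame of shoe_tray between -0.016 and 0.016 m and z of tin_mid in the frame of shoe_tray between 0.022 and 0.032 m and distance of each of bowls, dustpan, soapbox from where it was at the start of the episode below 0.03 m); the robot touches nothing.
It fails at once if the bowls, the dustpan or the cardboard box is pushed more than 30 mm from its place (distance of any of bowls, dustpan, soapbox from where it was at the start of the episode above 0.03 m).
It fails at once if the glass bottle or jar is dropped into its tray (over 0.6 m/s just above the tray's floor) or hits it with more than 60 N (contact force between any of bottle, jar and refill_tray above 60 N or (linear speed of bottle above 0.6 m/s and z of bottle_mid in the frame of refill_tray below 0.091 m and horizontal distance between bottle_mid and refill_tray below 0.15 m) or (linear speed of jar above 0.6 m/s and z of jar_mid in the frame of refill_tray below 0.0585 m and horizontal distance between jar_mid and refill_tray below 0.15 m)).
It also fails if it takes over 128 s, if anything falls off the work surface, if the arm or the gripper's body presses on something with over 40 N, if the wrist force passes 120 N, or if a joint passes its speed limit or range.

## Working session

There is one attempt and no reset: what is moved stays moved. The work goes in short steps, Python scripts to look and compute and a tool call to move; the robot and the scene stay as the last step left them, time stands still between calls to the robot, and variables do not carry over. Pictures are saved under pics/ and viewed, at most 14 in all, crops included, and the job is handed in when it is done.

Besides the shell and the picture viewer there is one more tool, called after "Emit:" as a command line: name --argument value ..., lists and objects as JSON in quotes. arm_command: Moves the arm, as the interface text tells. Its arguments: {"type":"object","properties":{"increments":{"type":"array","items":{"type":"number"}},"gripper":{"type":"number"},"newtons":{"type":"number"}},"required":["increments"]}

```bash
mkdir -p pics; python3 - <<'E'
from workcell import r
import cv2
for n in("top","side"):
    cv2.imwrite(f"pics/{n}0.png",r.grab_frame(n)); c=r.camera_info(n); print(n,c)
print(r.observe())
E
```

```text
top {'fx': 484.57920661739774, 'fy': 484.57920661739774, 'cx': 283.82441033406144, 'cy': 218.6183554508436, 'R': array([[-0.02678572, -0.99953921, -0.01427924],
       [-0.98649914,  0.02873951, -0.16122499],
       [ 0.16156107,  0.00976793, -0.98681437]]), 't': array([ 26.83478853, 615.97197491, 945.93524658])}
side {'fx': 482.52278984800324, 'fy': 482.52278984800324, 'cx': 270.7328011629086, 'cy': 202.91321476295386, 'R': array([[-0.99031638, -0.13753162, -0.01893456],
       [-0.06620167,  0.58770957, -0.80635898],
       [ 0.12202787, -0.79729701, -0.59112323]]), 't': array([ 626.42623672,   82.7648097 , 1220.6626812 ])}
{'time_s': 0.1, 'joints': array([ 1.23021108,  0.62925716,  0.03840935,  1.51830028, -0.02696904,
        0.99628241, -0.0200124 ]), 'dq': array([-0.00037148, -0.00198402, -0.00058487, -0.00231233,  0.00099427,
       -0.00042075,  0.00056946]), 'joint_efforts': array([ 2.69307078e-03, -5.64531398e+01,  1.23030670e+00, -1.93971312e+01,
        1.12852233e-02,  5.39743443e-03, -1.44499444e-05]), 'eef_pos': array([ 176.25562279, -625.05159461,  230.46778772]), 'ee_rot': array([-3.11028639e+00, -4.30091013e-01,  4.08530680e-04]), 'wrist_force': array([-1.20432795, -0.60274257, -0.19175063]), 'wrist_torque': array([ 0.02412223,  0.02047891, -0.02287519]), 'gripper_force': 0.0, 'width': 85.53686819175407}
```

View pics/top0.png

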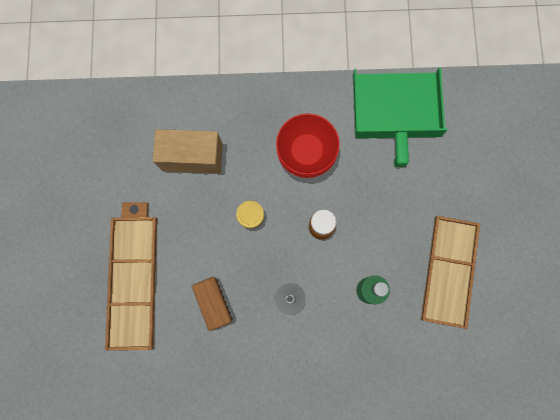

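View pics/side0.png

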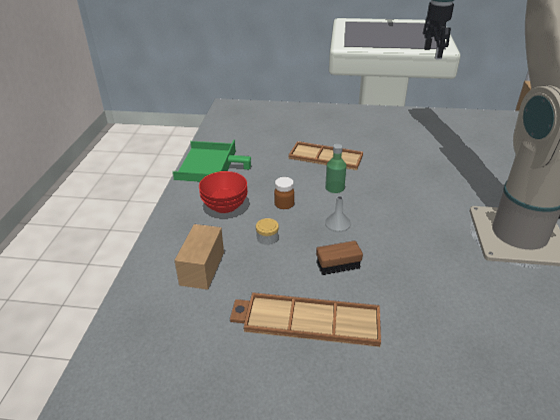

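The top view shows the refill tray on the left with its lug up at (135,210), and the shoe tray on the right with its short compartment up. The brush is at (211,303), tin (250,214), jar (323,221), funnel tip (290,299) and bottle cap (381,289). The side view agrees, with the arm clear of everything.

```bash
cat > h.py <<'E'
from workcell import r
import cv2, numpy as np
from scipy.spatial.transform import Rotation as Ro
def ray(n,uv,z):
    c=r.camera_info(n); R=np.array(c["R"]); o=-R.T@c["t"]
    d=R.T@[(uv[0]-c["cx"])/c["fx"],(uv[1]-c["cy"])/c["fy"],1]
    return o+d*(z-o[2])/d[2]
def blobs(im,lo,hi,box):
    x0,y0,x1,y1=box
    m=cv2.inRange(cv2.cvtColor(im,cv2.COLOR_BGR2HSV)[y0:y1,x0:x1],lo,hi)
    cs=cv2.findContours(m,cv2.RETR_EXTERNAL,cv2.CHAIN_APPROX_NONE)[0]
    c=max(cs,key=cv2.contourArea); return c+np.array([[x0,y0]])
def tool(target,yaw=None):
    """increments from present pose to target TCP (mm); yaw = world angle of the closing line (rad)"""
    s=r.observe(); T=Ro.from_rotvec(s["ee_rot"]); 
    a=T.apply([0,1,0]); cur=np.arctan2(a[1],a[0])
    if yaw is None: yaw=cur
    dy=(yaw-cur+np.pi/2)%np.pi-np.pi/2
    G=Ro.from_euler("z",cur+dy+np.pi/2)*Ro.from_euler("x",np.pi)
    # tool y for this G: angle
    g=G.apply([0,1,0]); G=Ro.from_euler("z",cur+dy-np.arctan2(g[1],g[0]))*G
    p=T.inv().apply(np.array(target)-s["eef_pos"])/500
    w=(T.inv()*G).as_rotvec()/np.pi
    return np.round(np.r_[p,w],4)
E
python3 - <<'E'
from h import *
im=cv2.imread("pics/top0.png")
def rep(n,c,z):
    (u,v),s,_=cv2.minAreaRect(c); b=cv2.boxPoints(cv2.minAreaRect(c))
    P=np.array([ray("top",q,z) for q in b])[:,:2]; e=[P[1]-P[0],P[2]-P[1]]
    L=[np.linalg.norm(x) for x in e]; l=e[int(np.argmax(L))]
    print(n,(round(u,1),round(v,1)),ray("top",(u,v),z)[:2].round(1),"size",np.round(L,1),"long deg",round(np.degrees(np.arctan2(l[1],l[0])),1))
rep("tin",blobs(im,(20,100,100),(35,255,255),(225,190,280,240)),42)
rep("jar",blobs(im,(0,0,150),(180,60,255),(300,200,345,245)),75)
rep("cap",blobs(im,(0,0,125),(180,70,255),(355,270,400,310)),140)
rep("brush",blobs(im,(0,90,60),(20,255,255),(185,265,240,340)),50)
rep("refill",blobs(im,(0,60,40),(30,255,255),(90,217,170,370)),16)
rep("shoe",blobs(im,(0,60,40),(30,255,255),(410,200,500,345)),16)
print("fun",ray("top",(290,299),85))
rep("box",blobs(im,(0,60,40),(30,255,255),(140,110,240,190)),80)
print("bowl",ray("top",(308,146),73),"pan",ray("top",(401,163),38))
z=cv2.resize(im[255:335,170:410],None,fx=3.3,fy=3.3,interpolation=cv2.INTER_CUBIC);cv2.imwrite("pics/z.png",z)
E
```

```text
tin (249.5, 214.0) [629.6  80.7] size [56.4 54.8] long deg -91.7
jar (323.2, 221.1) [605.1 -69.2] size [49.1 49.2] long deg -118.8
cap (377.0, 289.5) [ 466.2 -157.2] size [80.4 70.2] long deg -91.6
brush (211.6, 303.3) [448.8 158.8] size [50.9 99.2] long deg -159.5
refill (130.7, 283.5) [494.  333.7] size [279.1 104.1] long deg 0.2
shoe (451.0, 271.7) [ 500.1 -334.5] size [225.7  98.4] long deg -12.2
fun [453.28481695   1.56047345  85.        ]
box (187.4, 151.0) [757.5 202.7] size [ 89.2 142.5] long deg -94.0
bowl [762.58190337 -44.37797586  73.        ] pan [ 730.31845565 -241.01104278   38.        ]
```

View pics/z.png

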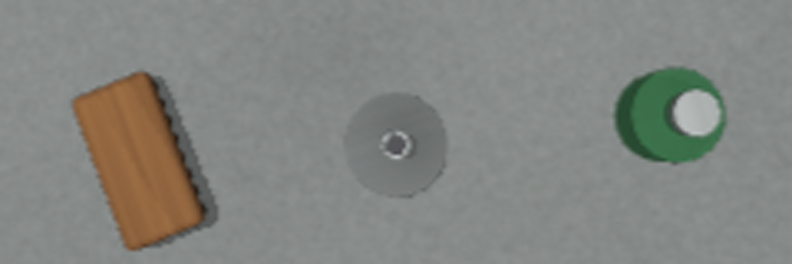

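The crop shows the brush tilted with its bristle side to the right, the funnel tip at full-frame (290,299), and the bottle cap at (381,289).

```bash
python3 - <<'E'
from h import *
im=cv2.imread("pics/top0.png")
print("cap",ray("top",(380.9,288.9),140).round(1))
hsv=cv2.cvtColor(im,cv2.COLOR_BGR2HSV); print(hsv[240,133],hsv[240,111],hsv[280,448])
for box in((90,200,170,370),(410,200,500,345)):
    x0,y0,x1,y1=box; h=hsv[y0:y1,x0:x1]
    m=cv2.inRange(h,(10,60,165),(30,140,255)); m=cv2.morphologyEx(m,cv2.MORPH_OPEN,np.ones((3,3)))
    for c in cv2.findContours(m,cv2.RETR_EXTERNAL,cv2.CHAIN_APPROX_NONE)[0]:
        if cv2.contourArea(c)<200: continue
        b=cv2.boxPoints(cv2.minAreaRect(c))+[x0,y0]
        P=np.array([ray("top",q,6)[:2] for q in b]); C=P.mean(0)
        C2=C-10*(C-[455,0])/1027/2*np.array([abs(C[0]-455)>42,1])
        e=P[1]-P[0];f=P[2]-P[1]
        print(C.round(1),C2.round(1),np.linalg.norm(e).round(1),np.linalg.norm(f).round(1),np.degrees(np.arctan2(e[1],e[0])).round(1))
def o(t):
    t=np.array(t);print(t)
print(tool([466,-163,230],0)); 
E
```

```text
cap [ 467.1 -164.4  140. ]
[ 20  88 201] [ 14 142 158] [ 20  88 202]
[407.9 337.4] [408.1 335.8] 82.1 83.5 -91.5
[540.9 335.1] [540.5 333.5] 176.8 82.9 -0.0
[ 460.3 -327.6] [ 460.3 -326. ] 125.4 79.1 -11.9
[ 566.  -349.9] [ 565.5 -348.2] 78.8 79.9 -13.7
[ 8.085e-01 -7.322e-01  2.200e-03 -5.000e-04 -4.000e-04 -4.125e-01]
```

Emit:
arm_command --increments '[0.08, -0.072, 0, 0, 0, 0.044, 0.16, -0.144, 0, 0, 0, 0.0872, 0.24, -0.216, 0, 0, 0, 0.0872, 0.31, -0.28, 0, 0, 0, 0.0872, 0.37, -0.335, 0, 0, 0, 0.0872]' --gripper 1 --newtons 40

```text
time_s: 0.6
eef_pos: [309.8, -412.1, 231.1]
ee_rot: [-3.141, -0.001, 0.0]
wrist_force: [2.1, -0.1, -0.5]
width: 85.5
gripper_force: 0.0
```

Emit:
arm_command --increments '[0.052, -0.082, 0, 0, 0, 0, 0.104, -0.164, 0, 0, 0, 0, 0.156, -0.246, 0, 0, 0, 0, 0.208, -0.328, 0, 0, 0, 0, 0.26, -0.41, 0, 0, 0, 0]'

```text
time_s: 1.1
eef_pos: [439.5, -207.2, 231.2]
ee_rot: [-3.142, -0.001, 0.0]
wrist_force: [2.5, -0.5, 0.2]
width: 85.5
gripper_force: 0.0
```

```bash
python3 - <<'E'
from h import *
im=cv2.imread("pics/side0.png")
g=blobs(im,(40,80,30),(90,255,255),(318,140,355,200)); x,y,w,h=cv2.boundingRect(g); print("bottle bb",x,y,w,h)
print(ray("side",(x+w/2,150),131)) # cap middle
j=blobs(im,(0,0,180),(180,50,255),(268,170,300,200)); (u,v),_,_=cv2.minAreaRect(j); x,y,w,h=cv2.boundingRect(j);print("jar",x,y,w,h,ray("side",(x+w/2,y+5.5),75))
t=blobs(im,(20,100,100),(35,255,255),(250,210,290,250)); x,y,w,h=cv2.boundingRect(t);print("tin",x,y,w,h,ray("side",(x+w/2,y+h/2),40))
print("funnel",ray("side",(340,197.5),85))
print(tool([467,-164,231],-np.pi/2))
E
```

```text
bottle bb 326 154 20 39
[ 470.70608095 -155.18275386  131.        ]
jar 275 177 18 11 [603.82859477 -63.5319712   75.        ]
tin 256 219 22 17 [628.79981102  89.15711711  40.        ]
funnel [453.17006908   3.49975085  85.        ]
[ 0.0552 -0.0865  0.0005 -0.      0.      0.0002]
```

Emit:
arm_command --increments '[0.056, -0.086, 0, 0, 0, 0, 0.056, -0.086, 0.08, 0, 0, 0, 0.056, -0.086, 0.16, 0, 0, 0, 0.056, -0.086, 0.242, 0, 0, 0, 0.056, -0.086, 0.242, 0, 0, 0]'

```text
time_s: 1.6
eef_pos: [463.0, -164.5, 106.0]
ee_rot: [-3.138, -0.002, 0.016]
wrist_force: [-0.2, 0.3, 1.0]
width: 85.1
gripper_force: 0.0
```

```bash
python3 - <<'E'
from h import *
a=r.grab_frame("top")[240:340,330:430];b=r.grab_frame("side")[110:210,285:385]
cv2.imwrite("pics/b1.png",cv2.resize(np.hstack([a,b]),None,fx=4,fy=4,interpolation=cv2.INTER_CUBIC))
E
```

```text
(no output)
```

View pics/b1.png

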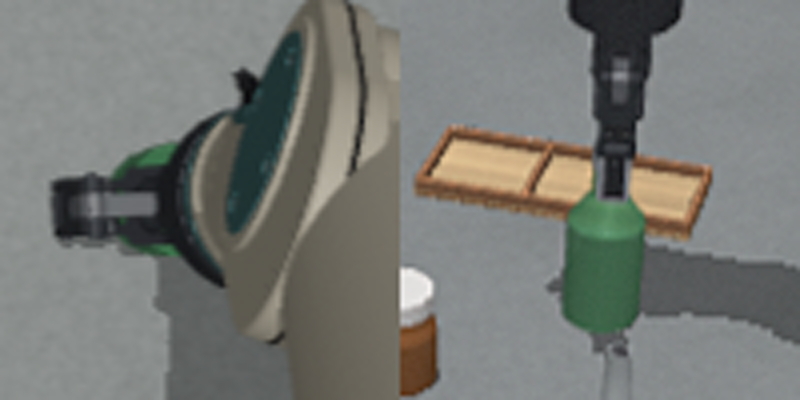

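The fingers straddle the bottle's neck and the pads line up with it in the side view. I close now.

Emit:
arm_command --increments '[0, 0, 0, 0, 0, 0, 0, 0, 0, 0, 0, 0, 0, 0, 0, 0, 0, 0, 0, 0, 0, 0, 0, 0, 0, 0, 0, 0, 0, 0]' --gripper 0 --newtons 40

```text
time_s: 2.2
eef_pos: [467.6, -166.0, 111.3]
ee_rot: [3.141, 0.002, 0.003]
wrist_force: [0.1, 1.1, 7.0]
width: 24.2
gripper_force: 38.9
```

Emit:
arm_command --increments '[0, 0, 0, 0, 0, 0, 0, 0, 0, 0, 0, 0, 0, 0, 0, 0, 0, 0, 0, 0, 0, 0, 0, 0, 0, 0, 0, 0, 0, 0]'

```text
time_s: 2.7
eef_pos: [467.7, -165.9, 111.4]
ee_rot: [3.141, 0.002, 0.003]
wrist_force: [-0.2, 1.1, 6.7]
width: 24.6
gripper_force: 38.9
```

Emit:
arm_command --increments '[0, 0, -0.03, 0, 0, 0, 0, 0, -0.09, 0, 0, 0, 0, 0, -0.16, 0, 0, 0, 0.01, -0.04, -0.22, 0, 0, 0, 0.03, -0.1, -0.22, 0, 0, 0]'

```text
time_s: 3.2
eef_pos: [483.5, -118.4, 224.1]
ee_rot: [3.139, -0.006, 0.011]
wrist_force: [0.7, 0.1, -3.7]
width: 25.0
gripper_force: 39.7
```

Emit:
arm_command --increments '[0.015, -0.07, 0, 0, 0, 0, 0.035, -0.15, 0, 0, 0, 0, 0.055, -0.23, 0, 0, 0, 0, 0.075, -0.31, 0, 0, 0, 0, 0.095, -0.39, 0, 0, 0, 0]'

```text
time_s: 3.7
eef_pos: [528.7, 80.5, 220.2]
ee_rot: [3.141, 0.001, -0.001]
wrist_force: [0.6, 0.6, -2.2]
width: 24.6
gripper_force: 39.7
```

Emit:
arm_command --increments '[0.018, -0.08, 0, 0, 0, 0, 0.036, -0.16, 0, 0, 0, 0, 0.054, -0.24, 0, 0, 0, 0, 0.072, -0.32, 0, 0, 0, 0, 0.09, -0.4, 0, 0, 0, 0]'

```text
time_s: 4.2
eef_pos: [573.5, 280.4, 219.9]
ee_rot: [3.141, 0.001, -0.002]
wrist_force: [0.9, -0.1, -1.9]
width: 24.6
gripper_force: 39.7
```

Emit:
arm_command --increments '[0.012, -0.06, 0, 0, 0, 0, 0.024, -0.108, 0, 0, 0, 0, 0.024, -0.108, 0, 0, 0, 0, 0.024, -0.108, 0, 0, 0, 0, 0.024, -0.108, 0, 0, 0, 0]'

```text
time_s: 4.7
eef_pos: [585.8, 331.0, 219.9]
ee_rot: [3.14, -0.001, -0.001]
wrist_force: [-0.6, -0.9, -2.4]
width: 24.4
gripper_force: 39.8
```

```bash
python3 - <<'E'
from h import *
a=r.grab_frame("top")[190:360,80:220];b=r.grab_frame("side")[190:360,200:400]
cv2.imwrite("pics/b2.png",cv2.resize(np.hstack([a,b]),None,fx=2.3,fy=2.3,interpolation=cv2.INTER_CUBIC))
print(r.observe()["eef_pos"])
E
```

```text
[586.09310172 331.19472902 220.3564202 ]
```

View pics/b2.png

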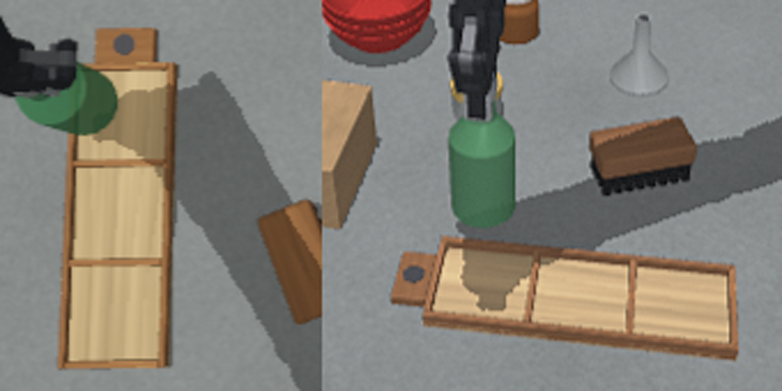

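The bottle hangs upright over the lug end compartment. I lower it.

Emit:
arm_command --increments '[0.002, -0.002, 0.06, 0, 0, 0, 0.002, -0.002, 0.12, 0, 0, 0, 0.002, -0.002, 0.165, 0, 0, 0, 0.002, -0.002, 0.19, 0, 0, 0, 0.002, -0.002, 0.196, 0, 0, 0]'

```text
time_s: 5.3
eef_pos: [586.3, 332.8, 121.0]
ee_rot: [3.14, -0.0, -0.003]
wrist_force: [-0.5, -0.3, -2.9]
width: 24.7
gripper_force: 39.7
```

Emit:
arm_command --increments '[0, 0, 0.003, 0, 0, 0, 0, 0, 0.006, 0, 0, 0, 0, 0, 0.008, 0, 0, 0, 0, 0, 0.008, 0, 0, 0, 0, 0, 0.008, 0, 0, 0]'

```text
time_s: 5.8
eef_pos: [587.1, 334.2, 118.9]
ee_rot: [-3.141, -0.001, -0.001]
wrist_force: [-1.1, 0.0, -2.9]
width: 24.8
gripper_force: 39.7
```

Emit:
arm_command --increments '[0, 0, 0.002, 0, 0, 0, 0, 0, 0.004, 0, 0, 0, 0, 0, 0.004, 0, 0, 0, 0, 0, 0.004, 0, 0, 0, 0, 0, 0.004, 0, 0, 0]'

```text
time_s: 6.3
eef_pos: [587.6, 334.6, 117.4]
ee_rot: [-3.14, -0.001, -0.003]
wrist_force: [-0.5, 0.1, 5.5]
width: 24.9
gripper_force: 40.3
```

Emit:
arm_command --increments '[0, 0, 0, 0, 0, 0, 0, 0, 0, 0, 0, 0, 0, 0, 0, 0, 0, 0, 0, 0, 0, 0, 0, 0, 0, 0, 0, 0, 0, 0]' --gripper 1

```text
time_s: 6.8
eef_pos: [586.8, 333.9, 116.1]
ee_rot: [3.141, 0.001, -0.0]
wrist_force: [0.5, 0.3, -0.2]
width: 85.3
gripper_force: 0.0
```

Emit:
arm_command --increments '[0, 0, -0.06, 0, 0, 0, 0, 0, -0.14, 0, 0, 0, 0, 0, -0.22, 0, 0, 0, -0.05, 0.07, -0.25, 0, 0, 0, -0.1, 0.14, -0.25, 0, 0, 0]'

```text
time_s: 7.3
eef_pos: [538.3, 264.8, 244.1]
ee_rot: [-3.138, -0.004, -0.009]
wrist_force: [-0.1, -0.6, -0.5]
width: 85.3
gripper_force: 0.0
```

```bash
python3 - <<'E'
from h import *
a=r.grab_frame("top")[190:360,80:220];b=r.grab_frame("side")[190:360,200:400]
cv2.imwrite("pics/b3.png",cv2.resize(np.hstack([a,b]),None,fx=2.3,fy=2.3,interpolation=cv2.INTER_CUBIC))
print(r.observe()["eef_pos"])
E
```

```text
[533.35980319 257.34835589 241.52672588]
```

View pics/b3.png

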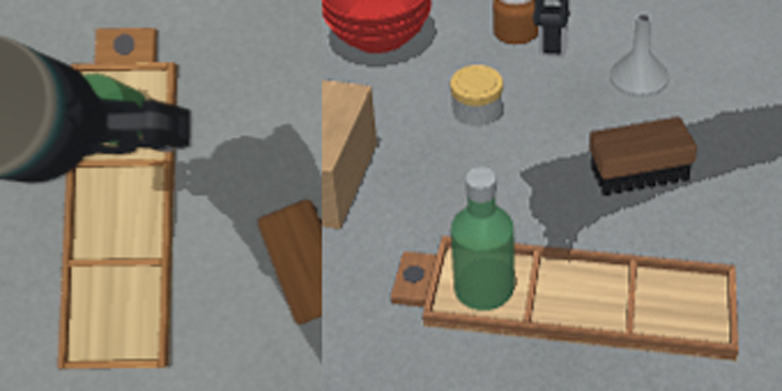

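The bottle stands upright in the lug-end compartment. Next is the funnel.

Emit:
arm_command --increments '[-0.03, 0.095, 0, 0, 0, 0, -0.06, 0.19, 0, 0, 0, 0, -0.09, 0.285, 0, 0, 0, 0, -0.12, 0.38, 0, 0, 0, 0, -0.15, 0.475, 0, 0, 0, 0]'

```text
time_s: 7.9
eef_pos: [461.7, 24.9, 241.5]
ee_rot: [-3.142, -0.002, -0.001]
wrist_force: [1.9, -0.0, -0.3]
width: 85.8
gripper_force: 0.0
```

Emit:
arm_command --increments '[0, 0, 0.08, 0, 0, 0, 0, 0, 0.08, 0, 0, 0, 0, 0, 0.08, 0, 0, 0, 0, 0, 0.08, 0, 0, 0, 0, 0, 0.08, 0, 0, 0]'

```text
time_s: 8.4
eef_pos: [463.3, 27.6, 202.3]
ee_rot: [-3.141, -0.005, -0.003]
wrist_force: [-0.1, -0.6, -0.2]
width: 85.2
gripper_force: 0.0
```

Emit:
arm_command --increments '[-0.02, 0.051, 0, 0, 0, 0, -0.02, 0.051, 0.08, 0, 0, 0, -0.02, 0.051, 0.16, 0, 0, 0, -0.02, 0.051, 0.24, 0, 0, 0, -0.02, 0.051, 0.28, 0, 0, 0]'

```text
time_s: 8.9
eef_pos: [451.8, 1.7, 59.4]
ee_rot: [-3.141, -0.004, 0.003]
wrist_force: [0.6, 0.5, 0.2]
width: 85.3
gripper_force: 0.0
```

Emit:
arm_command --increments '[0, 0, 0.015, 0, 0, 0, 0, 0, 0.028, 0, 0, 0, 0, 0, 0.028, 0, 0, 0, 0, 0, 0.028, 0, 0, 0, 0, 0, 0.028, 0, 0, 0]'

```text
time_s: 9.4
eef_pos: [453.0, 1.0, 48.3]
ee_rot: [-3.142, -0.001, -0.003]
wrist_force: [-0.9, 0.4, 0.7]
width: 85.7
gripper_force: 0.0
```

Emit:
arm_command --increments '[0, 0, 0, 0, 0, 0, 0, 0, 0, 0, 0, 0, 0, 0, 0, 0, 0, 0, 0, 0, 0, 0, 0, 0, 0, 0, 0, 0, 0, 0]' --gripper 0 --newtons 30

```text
time_s: 9.9
eef_pos: [452.2, 0.9, 47.4]
ee_rot: [-3.142, -0.001, -0.0]
wrist_force: [-0.3, 1.5, 3.2]
width: 16.8
gripper_force: 29.9
```

Emit:
arm_command --increments '[0, 0, 0, 0, 0, 0, 0, 0, 0, 0, 0, 0, 0, 0, 0, 0, 0, 0, 0, 0, 0, 0, 0, 0, 0, 0, 0, 0, 0, 0]'

```text
time_s: 10.4
eef_pos: [452.2, 0.9, 47.4]
ee_rot: [-3.142, -0.001, -0.0]
wrist_force: [0.1, 0.4, 4.6]
width: 17.1
gripper_force: 30.0
```

Emit:
arm_command --increments '[0, 0, -0.03, 0, 0, 0, 0, 0, -0.09, 0, 0, 0, 0, 0, -0.16, 0, 0, 0, 0.01, -0.07, -0.16, 0, 0, 0, 0.02, -0.147, -0.16, 0, 0, 0]'

```text
time_s: 10.9
eef_pos: [463.1, 73.8, 128.4]
ee_rot: [3.141, -0.006, 0.004]
wrist_force: [0.7, -0.3, -1.6]
width: 16.6
gripper_force: 29.6
```

Emit:
arm_command --increments '[0.012, -0.09, 0, 0, 0, 0, 0.024, -0.18, 0, 0, 0, 0, 0.036, -0.27, 0, 0, 0, 0, 0.048, -0.36, 0, 0, 0, 0, 0.06, -0.44, 0, 0, 0, 0]'

```text
time_s: 11.4
eef_pos: [491.4, 296.9, 126.8]
ee_rot: [3.142, 0.003, -0.001]
wrist_force: [0.2, -0.1, -0.6]
width: 16.6
gripper_force: 29.6
```

Emit:
arm_command --increments '[0.01, -0.08, 0, 0, 0, 0, 0.01, -0.08, 0, 0, 0, 0, 0.01, -0.08, 0.06, 0, 0, 0, 0.01, -0.08, 0.1, 0, 0, 0, 0.01, -0.08, 0.1, 0, 0, 0]'

```text
time_s: 11.9
eef_pos: [494.5, 332.5, 74.2]
ee_rot: [3.137, 0.001, -0.009]
wrist_force: [-1.0, -0.7, -1.9]
width: 16.7
gripper_force: 29.6
```

Emit:
arm_command --increments '[0.003, 0, 0.015, 0, 0, 0, 0.003, 0, 0.03, 0, 0, 0, 0.003, 0, 0.04, 0, 0, 0, 0.003, 0, 0.044, 0, 0, 0, 0.003, 0, 0.046, 0, 0, 0]'

```text
time_s: 12.4
eef_pos: [498.5, 334.5, 54.4]
ee_rot: [-3.141, -0.001, -0.0]
wrist_force: [-0.4, 0.2, -1.2]
width: 16.4
gripper_force: 29.6
```

Emit:
arm_command --increments '[0, 0, 0, 0, 0, 0, 0, 0, 0, 0, 0, 0, 0, 0, 0, 0, 0, 0]'

```text
time_s: 12.7
eef_pos: [498.6, 334.6, 54.6]
ee_rot: [-3.141, -0.001, -0.001]
wrist_force: [-0.0, 0.3, -0.0]
width: 16.5
gripper_force: 29.6
```

Touching or nearly so. Lower 1 mm, release, and head for the jar at (605,-69).

Emit:
arm_command --increments '[0, 0, 0.002, 0, 0, 0, 0, 0, 0.002, 0, 0, 0]'

```text
time_s: 12.9
eef_pos: [498.6, 334.7, 53.5]
ee_rot: [-3.141, -0.001, -0.001]
wrist_force: [0.8, 0.4, -0.0]
width: 16.8
gripper_force: 29.7
```

Emit:
arm_command --increments '[0, 0, 0, 0, 0, 0, 0, 0, 0, 0, 0, 0, 0, 0, 0, 0, 0, 0, 0, 0, 0, 0, 0, 0, 0, 0, 0, 0, 0, 0]' --gripper 1

```text
time_s: 13.4
eef_pos: [498.4, 334.5, 53.3]
ee_rot: [-3.142, -0.001, -0.0]
wrist_force: [-1.2, 0.0, -0.4]
width: 85.3
gripper_force: 0.0
```

Emit:
arm_command --increments '[0, 0, -0.06, 0, 0, 0, 0, 0, -0.14, 0, 0, 0, 0, 0, -0.24, 0, 0, 0, 0, 0, -0.34, 0, 0, 0, 0, 0.08, -0.34, 0, 0, 0]'

```text
time_s: 13.9
eef_pos: [501.6, 302.7, 230.3]
ee_rot: [-3.129, -0.014, -0.019]
wrist_force: [1.4, 0.6, -0.7]
width: 85.6
gripper_force: 0.0
```

Emit:
arm_command --increments '[0.03, 0.09, 0, 0, 0, 0, 0.06, 0.18, 0, 0, 0, 0, 0.09, 0.27, 0, 0, 0, 0, 0.12, 0.36, 0, 0, 0, 0, 0.15, 0.45, 0, 0, 0, 0]'

```text
time_s: 14.4
eef_pos: [573.9, 67.7, 223.5]
ee_rot: [-3.141, -0.002, -0.0]
wrist_force: [1.0, 0.3, 0.0]
width: 85.4
gripper_force: 0.0
```

```bash
python3 - <<'E'
from h import *
a=r.grab_frame("top")[190:360,80:220];b=r.grab_frame("side")[190:360,200:400]
cv2.imwrite("pics/b4.png",cv2.resize(np.hstack([a,b]),None,fx=2.3,fy=2.3,interpolation=cv2.INTER_CUBIC))
print(r.observe()["eef_pos"])
E
```

```text
[575.56043497  59.6113013  223.73556193]
```

View pics/b4.png

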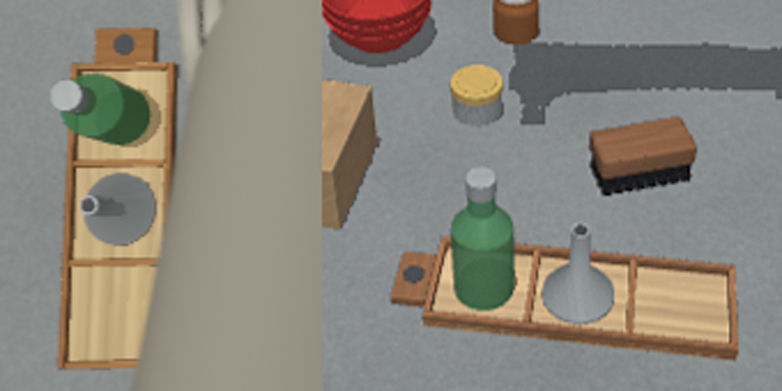

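The bottle and funnel both stand upright in their compartments.

Emit:
arm_command --increments '[0.02, 0.09, 0, 0, 0, 0, 0.04, 0.18, 0, 0, 0, 0, 0.063, 0.277, 0, 0, 0, 0, 0.063, 0.277, 0, 0, 0, 0, 0.063, 0.277, 0, 0, 0, 0]'

```text
time_s: 15.0
eef_pos: [605.0, -70.6, 223.1]
ee_rot: [3.141, -0.004, -0.001]
wrist_force: [-0.7, 0.6, 0.5]
width: 85.2
gripper_force: 0.0
```

Emit:
arm_command --increments '[0, 0, 0.06, 0, 0, 0, 0, 0, 0.13, 0, 0, 0, 0, 0, 0.2, 0, 0, 0, 0, 0, 0.25, 0, 0, 0, 0, 0, 0.25, 0, 0, 0]'

```text
time_s: 15.5
eef_pos: [602.2, -66.0, 94.9]
ee_rot: [-3.139, -0.006, 0.012]
wrist_force: [-1.1, -0.3, 0.7]
width: 85.3
gripper_force: 0.0
```

```bash
python3 - <<'E'
from h import *
a=r.grab_frame("top")[170:270,270:390];b=r.grab_frame("side")[120:220,225:345]
cv2.imwrite("pics/b5.png",cv2.resize(np.hstack([a,b]),None,fx=3.3,fy=3.3,interpolation=cv2.INTER_CUBIC))
print(r.observe()["eef_pos"])
E
```

```text
[605.36849433 -67.34664104  98.62188258]
```

View pics/b5.png

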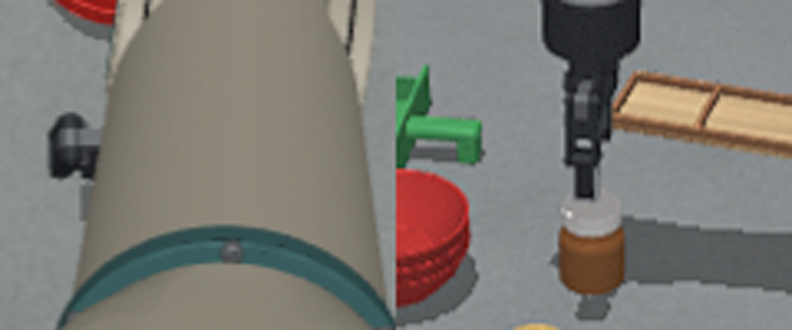

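The near finger hangs in line with the jar, within a few millimetres in x. I descend and grip.

Emit:
arm_command --increments '[0, 0.002, 0.06, 0, 0, 0, 0, 0.002, 0.11, 0, 0, 0, 0, 0.002, 0.15, 0, 0, 0, 0, 0.002, 0.157, 0, 0, 0, 0, 0.002, 0.157, 0, 0, 0]'

```text
time_s: 16.1
eef_pos: [606.2, -69.6, 21.0]
ee_rot: [-3.142, -0.002, -0.003]
wrist_force: [0.4, 0.2, 0.8]
width: 85.3
gripper_force: 0.0
```

Emit:
arm_command --increments '[0, 0, 0, 0, 0, 0, 0, 0, 0, 0, 0, 0, 0, 0, 0, 0, 0, 0, 0, 0, 0, 0, 0, 0, 0, 0, 0, 0, 0, 0]' --gripper 0 --newtons 30

```text
time_s: 16.6
eef_pos: [606.4, -69.8, 21.5]
ee_rot: [-3.141, -0.001, -0.004]
wrist_force: [-1.4, -0.1, 6.9]
width: 54.5
gripper_force: 31.6
```

Emit:
arm_command --increments '[0, 0, 0, 0, 0, 0, 0, 0, 0, 0, 0, 0, 0, 0, 0, 0, 0, 0]'

```text
time_s: 16.9
eef_pos: [606.4, -69.8, 21.5]
ee_rot: [-3.141, -0.001, -0.004]
wrist_force: [-0.1, 0.7, 7.2]
width: 55.0
gripper_force: 31.6
```

Emit:
arm_command --increments '[0, 0, -0.03, 0, 0, 0, 0, 0, -0.08, 0, 0, 0, 0, 0, -0.15, 0, 0, 0, -0.01, -0.03, -0.22, 0, 0, 0, -0.04, -0.1, -0.22, 0, 0, 0]'

```text
time_s: 17.4
eef_pos: [590.1, -24.3, 135.8]
ee_rot: [3.138, -0.009, 0.02]
wrist_force: [1.4, 0.1, -2.2]
width: 54.5
gripper_force: 33.1
```

Emit:
arm_command --increments '[-0.04, -0.08, 0, 0, 0, 0, -0.08, -0.16, 0, 0, 0, 0, -0.12, -0.24, 0, 0, 0, 0, -0.16, -0.32, 0, 0, 0, 0, -0.2, -0.4, 0, 0, 0, 0]'

```text
time_s: 17.9
eef_pos: [484.2, 181.4, 130.9]
ee_rot: [-3.141, -0.001, -0.002]
wrist_force: [0.5, 0.6, -1.4]
width: 54.4
gripper_force: 33.1
```

Emit:
arm_command --increments '[-0.04, -0.08, 0, 0, 0, 0, -0.08, -0.16, 0, 0, 0, 0, -0.12, -0.24, 0, 0, 0, 0, -0.157, -0.311, 0, 0, 0, 0, -0.157, -0.311, 0, 0, 0, 0]'

```text
time_s: 18.4
eef_pos: [402.2, 342.5, 130.5]
ee_rot: [-3.137, -0.018, 0.003]
wrist_force: [0.2, -0.6, -1.9]
width: 54.7
gripper_force: 33.1
```

Emit:
arm_command --increments '[0, 0, 0, 0, 0, 0, 0, 0, 0, 0, 0, 0, 0, 0, 0, 0, 0, 0, 0, 0, 0, 0, 0, 0]'

```text
time_s: 18.8
eef_pos: [407.2, 334.1, 130.0]
ee_rot: [3.141, -0.003, 0.0]
wrist_force: [0.7, 0.3, -1.7]
width: 54.6
gripper_force: 33.1
```

Emit:
arm_command --increments '[0.001, -0.002, 0.06, 0, 0, 0, 0.001, -0.003, 0.12, 0, 0, 0, 0.001, -0.003, 0.16, 0, 0, 0, 0.001, -0.003, 0.185, 0, 0, 0, 0.001, -0.003, 0.195, 0, 0, 0]'

```text
time_s: 19.3
eef_pos: [406.9, 336.0, 31.3]
ee_rot: [3.14, -0.001, -0.002]
wrist_force: [-0.5, -1.1, -1.4]
width: 54.6
gripper_force: 33.0
```

Emit:
arm_command --increments '[0, 0, 0.003, 0, 0, 0, 0, 0, 0.005, 0, 0, 0, 0, 0, 0.007, 0, 0, 0, 0, 0, 0.007, 0, 0, 0, 0, 0, 0.007, 0, 0, 0]'

```text
time_s: 19.8
eef_pos: [407.1, 337.1, 29.3]
ee_rot: [-3.141, -0.001, -0.001]
wrist_force: [1.2, -0.4, -1.8]
width: 54.6
gripper_force: 33.1
```

Emit:
arm_command --increments '[0, 0, 0.002, 0, 0, 0, 0, 0, 0.004, 0, 0, 0, 0, 0, 0.005, 0, 0, 0, 0, 0, 0.005, 0, 0, 0]'

```text
time_s: 20.2
eef_pos: [407.0, 337.0, 27.5]
ee_rot: [-3.141, -0.001, -0.0]
wrist_force: [-2.8, -1.2, 10.5]
width: 54.9
gripper_force: 34.4
```

Emit:
arm_command --increments '[0, 0, 0, 0, 0, 0, 0, 0, 0, 0, 0, 0, 0, 0, 0, 0, 0, 0, 0, 0, 0, 0, 0, 0, 0, 0, 0, 0, 0, 0]' --gripper 1

```text
time_s: 20.7
eef_pos: [406.9, 336.8, 26.2]
ee_rot: [3.141, 0.001, -0.0]
wrist_force: [0.0, 0.5, -0.6]
width: 85.4
gripper_force: 0.0
```

Emit:
arm_command --increments '[0, 0, -0.06, 0, 0, 0, 0, 0, -0.14, 0, 0, 0, 0, 0, -0.23, 0, 0, 0, 0, 0, -0.3, 0, 0, 0, 0, 0, -0.3, 0, 0, 0]'

```text
time_s: 21.2
eef_pos: [409.5, 338.8, 180.9]
ee_rot: [-3.135, -0.001, -0.011]
wrist_force: [0.2, 0.1, 0.2]
width: 85.5
gripper_force: 0.0
```

Emit:
arm_command --increments '[0.02, 0.08, 0, 0, 0, -0.038, 0.04, 0.17, 0, 0, 0, -0.076, 0.06, 0.26, 0, 0, 0, -0.114, 0.084, 0.356, 0, 0, 0, -0.114, 0.084, 0.356, 0, 0, 0, -0.114]'

```text
time_s: 21.7
eef_pos: [450.2, 150.5, 175.8]
ee_rot: [3.09, 0.541, -0.002]
wrist_force: [0.5, 0.8, -0.6]
width: 85.3
gripper_force: 0.0
```

Emit:
arm_command --increments '[0, 0, 0, 0, 0, 0, 0, 0, 0.06, 0, 0, 0, 0, 0, 0.12, 0, 0, 0, 0, 0, 0.18, 0, 0, 0, 0, 0, 0.18, 0, 0, 0]'

```text
time_s: 22.2
eef_pos: [445.8, 160.0, 83.1]
ee_rot: [3.09, 0.566, -0.012]
wrist_force: [-0.7, -0.7, 0.3]
width: 85.5
gripper_force: 0.0
```

```bash
python3 - <<'E'
from h import *
A=r.grab_frame("top");B=r.grab_frame("side")
a=A[200:370,80:260];b=B[190:360,220:400]
cv2.imwrite("pics/b6.png",cv2.resize(np.hstack([a,b]),None,fx=2.2,fy=2.2,interpolation=cv2.INTER_CUBIC))
print(r.observe()["eef_pos"],tool([448.8,158.8,14],np.radians(110.5)))
E
```

```text
[448.3427374  160.18700951  86.09684967] [ 1.000e-04  3.000e-03  1.442e-01 -2.000e-04  5.000e-04  1.100e-03]
```

View pics/b6.png

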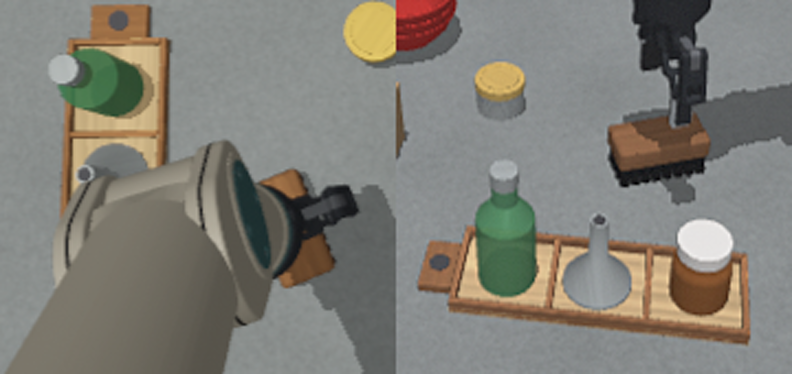

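All three refill items stand upright in place, and the gripper straddles the brush. I descend and grip it.

Emit:
arm_command --increments '[0, 0.002, 0.06, 0, 0, 0, 0, 0.002, 0.11, 0, 0, 0, 0, 0.002, 0.144, 0, 0, 0, 0, 0.002, 0.144, 0, 0, 0, 0, 0.002, 0.144, 0, 0, 0]'

```text
time_s: 22.8
eef_pos: [450.1, 159.1, 15.2]
ee_rot: [-3.09, -0.562, -0.003]
wrist_force: [-0.4, 0.6, 0.2]
width: 85.5
gripper_force: 0.0
```

Emit:
arm_command --increments '[0, 0, 0, 0, 0, 0, 0, 0, 0, 0, 0, 0, 0, 0, 0, 0, 0, 0, 0, 0, 0, 0, 0, 0, 0, 0, 0, 0, 0, 0]' --gripper 0 --newtons 40

```text
time_s: 23.3
eef_pos: [450.0, 158.6, 15.3]
ee_rot: [-3.09, -0.561, -0.003]
wrist_force: [-0.1, 0.0, 6.1]
width: 49.8
gripper_force: 41.7
```

Emit:
arm_command --increments '[0, 0, 0, 0, 0, 0, 0, 0, 0, 0, 0, 0, 0, 0, 0, 0, 0, 0]'

```text
time_s: 23.6
eef_pos: [450.0, 158.6, 15.3]
ee_rot: [-3.09, -0.561, -0.003]
wrist_force: [-0.9, -0.3, 6.6]
width: 49.3
gripper_force: 41.7
```

```bash
python3 - <<'E'
from h import *
print(tool([460.3,-326,110],np.radians(110.5)), tool([460.3,-326,110],np.radians(78.1)))
E
```

```text
[-3.211e-01  9.144e-01 -1.906e-01 -2.000e-04 -6.000e-04  5.000e-04] [-3.211e-01  9.144e-01 -1.906e-01 -4.000e-04 -5.000e-04  1.805e-01]
```

Emit:
arm_command --increments '[0, 0, -0.03, 0, 0, 0, 0, 0, -0.09, 0, 0, 0.045, 0, 0, -0.15, 0, 0, 0.09, 0, 0, -0.19, 0, 0, 0.135, 0, 0, -0.19, 0, 0, 0.1805]'

```text
time_s: 24.1
eef_pos: [451.1, 158.6, 112.2]
ee_rot: [-3.12, 0.335, -0.007]
wrist_force: [0.0, -0.7, -1.3]
width: 49.7
gripper_force: 41.9
```

Emit:
arm_command --increments '[0, 0, 0, 0, 0, 0, 0, 0, 0, 0, 0, 0, 0, 0, 0, 0, 0, 0]'

```text
time_s: 24.4
eef_pos: [449.0, 157.9, 109.0]
ee_rot: [3.125, -0.323, -0.001]
wrist_force: [-0.2, -0.1, -0.0]
width: 49.7
gripper_force: 41.9
```

```bash
python3 - <<'E'
from h import *
print(r.observe()["eef_pos"],tool([460.3,-326,110],np.radians(78.1)))
E
```

```text
[448.9939253  157.87042735 108.96950845] [ 2.198e-01  9.427e-01 -1.900e-03  1.000e-04  3.000e-04  6.000e-04]
```

Emit:
arm_command --increments '[0.022, 0.094, 0, 0, 0, 0, 0.044, 0.188, 0, 0, 0, 0, 0.066, 0.282, 0, 0, 0, 0, 0.088, 0.376, 0, 0, 0, 0, 0.11, 0.47, 0, 0, 0, 0]'

```text
time_s: 24.9
eef_pos: [454.2, -85.2, 108.9]
ee_rot: [-3.125, 0.324, 0.001]
wrist_force: [0.8, 0.5, -0.8]
width: 49.6
gripper_force: 42.0
```

Emit:
arm_command --increments '[0.022, 0.094, 0, 0, 0, 0, 0.044, 0.188, 0, 0, 0, 0, 0.066, 0.282, 0, 0, 0, 0, 0.088, 0.376, 0, 0, 0, 0, 0.11, 0.47, 0, 0, 0, 0]'

```text
time_s: 25.4
eef_pos: [459.1, -326.6, 108.7]
ee_rot: [-3.124, 0.325, 0.001]
wrist_force: [1.2, 0.0, -2.0]
width: 49.7
gripper_force: 42.0
```

Emit:
arm_command --increments '[0, 0, 0, 0, 0, 0, 0, 0, 0, 0, 0, 0, 0, 0, 0, 0, 0, 0, 0, 0, 0, 0, 0, 0]'

```text
time_s: 25.8
eef_pos: [460.1, -322.7, 109.0]
ee_rot: [-3.123, 0.322, 0.001]
wrist_force: [0.2, 0.2, -0.9]
width: 49.5
gripper_force: 42.1
```

```bash
python3 - <<'E'
from h import *
print(r.observe()["eef_pos"],tool([460.3,-326,21.3],np.radians(78.1)))
A=r.grab_frame("top");B=r.grab_frame("side")
a=A[200:340,400:520];b=B[80:220,250:400]
cv2.imwrite("pics/b7.png",cv2.resize(np.hstack([a,b]),None,fx=2.9,fy=2.9,interpolation=cv2.INTER_CUBIC))
E
```

```text
[ 460.12089093 -322.65156872  108.95097332] [ 0.0019  0.0067  0.1753 -0.0005  0.0003  0.0007]
```

View pics/b7.png

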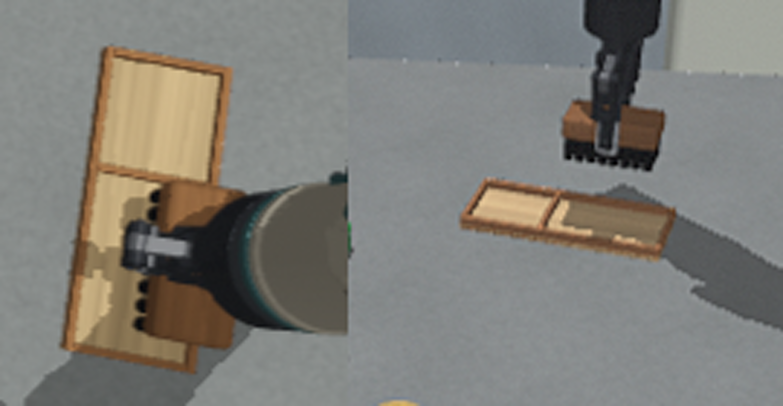

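The brush hangs level and aligned with the long compartment. I lower it.

Emit:
arm_command --increments '[0.002, 0.0065, 0.05, 0, 0, 0, 0.002, 0.0065, 0.1, 0, 0, 0, 0.002, 0.0065, 0.14, 0, 0, 0, 0.002, 0.0065, 0.165, 0, 0, 0, 0.002, 0.0065, 0.17, 0, 0, 0]'

```text
time_s: 26.4
eef_pos: [459.8, -326.9, 23.1]
ee_rot: [-3.123, 0.325, 0.003]
wrist_force: [-0.1, -0.0, -0.7]
width: 49.4
gripper_force: 42.2
```

Emit:
arm_command --increments '[0, 0, 0.003, 0, 0, 0, 0, 0, 0.005, 0, 0, 0, 0, 0, 0.005, 0, 0, 0, 0, 0, 0.005, 0, 0, 0]'

```text
time_s: 26.8
eef_pos: [460.6, -328.2, 22.5]
ee_rot: [3.124, -0.326, 0.002]
wrist_force: [-0.9, -0.0, -1.6]
width: 49.8
gripper_force: 42.2
```

Emit:
arm_command --increments '[0, 0, 0.0025, 0, 0, 0, 0, 0, 0.0025, 0, 0, 0, 0, 0, 0.0025, 0, 0, 0]'

```text
time_s: 27.1
eef_pos: [460.6, -328.3, 21.4]
ee_rot: [3.124, -0.326, 0.002]
wrist_force: [-1.4, 1.1, 5.8]
width: 49.3
gripper_force: 42.8
```

Emit:
arm_command --increments '[0, 0, 0, 0, 0, 0, 0, 0, 0, 0, 0, 0, 0, 0, 0, 0, 0, 0, 0, 0, 0, 0, 0, 0, 0, 0, 0, 0, 0, 0]' --gripper 1

```text
time_s: 27.6
eef_pos: [460.2, -328.0, 20.5]
ee_rot: [-3.125, 0.326, 0.0]
wrist_force: [-0.1, 0.2, 0.7]
width: 85.5
gripper_force: 0.0
```

Emit:
arm_command --increments '[0, 0, -0.06, 0, 0, 0, 0, 0, -0.14, 0, 0, 0, 0, 0, -0.2, 0, 0, 0, 0, 0, -0.24, 0, 0, 0, 0, 0, -0.24, 0, 0, 0]'

```text
time_s: 28.1
eef_pos: [461.8, -329.3, 143.4]
ee_rot: [3.122, -0.326, 0.008]
wrist_force: [1.1, -0.3, 0.5]
width: 85.6
gripper_force: 0.0
```

Emit:
arm_command --increments '[0, 0, 0, 0, 0, 0, 0, 0, 0, 0, 0, 0, 0, 0, 0, 0, 0, 0]'

```text
time_s: 28.4
eef_pos: [459.5, -327.5, 139.3]
ee_rot: [-3.124, 0.326, 0.003]
wrist_force: [0.2, 0.1, -1.0]
width: 85.5
gripper_force: 0.0
```

```bash
python3 - <<'E'
from h import *
print(r.observe()["eef_pos"],tool([629.5,81,140],np.radians(78.1)))
E
```

```text
[ 459.53903132 -327.49320968  139.32429272] [ 1.638e-01 -8.696e-01 -1.000e-03 -3.000e-04  7.000e-04 -1.000e-04]
```

Emit:
arm_command --increments '[0.017, -0.09, 0, 0, 0, 0, 0.034, -0.18, 0, 0, 0, 0, 0.051, -0.27, 0, 0, 0, 0, 0.068, -0.36, 0, 0, 0, 0, 0.085, -0.45, 0, 0, 0, 0]'

```text
time_s: 28.9
eef_pos: [548.3, -114.9, 139.7]
ee_rot: [3.124, -0.327, -0.002]
wrist_force: [0.8, 0.7, 0.6]
width: 85.7
gripper_force: 0.0
```

Emit:
arm_command --increments '[0.017, -0.09, 0, 0, 0, 0, 0.034, -0.18, 0, 0, 0, 0, 0.051, -0.27, 0, 0, 0, 0, 0.068, -0.36, 0, 0, 0, 0, 0.079, -0.419, 0, 0, 0, 0]'

```text
time_s: 29.4
eef_pos: [630.5, 84.9, 139.2]
ee_rot: [-3.124, 0.32, 0.002]
wrist_force: [0.1, -0.4, -0.0]
width: 85.5
gripper_force: 0.0
```

Emit:
arm_command --increments '[0, 0, 0.05, 0, 0, 0, 0, 0, 0.1, 0, 0, 0, 0, 0, 0.12, 0, 0, 0, 0, 0, 0.12, 0, 0, 0]'

```text
time_s: 29.8
eef_pos: [628.6, 79.7, 78.4]
ee_rot: [3.123, -0.327, -0.007]
wrist_force: [-0.3, 0.0, 1.0]
width: 85.6
gripper_force: 0.0
```

```bash
python3 - <<'E'
from h import *
print(r.observe()["eef_pos"],tool([629.5,81,12],np.radians(78.1)))
A=r.grab_frame("top");B=r.grab_frame("side")
a=A[200:340,400:500];b=B[120:260,220:400]
cv2.imwrite("pics/b8.png",cv2.resize(np.hstack([a,b]),None,fx=2.8,fy=2.8,interpolation=cv2.INTER_CUBIC))
E
```

```text
[628.60721031  79.74432623  78.3775044 ] [ 0.0018 -0.0031  0.1327  0.0005  0.0013 -0.0003]
```

View pics/b8.png

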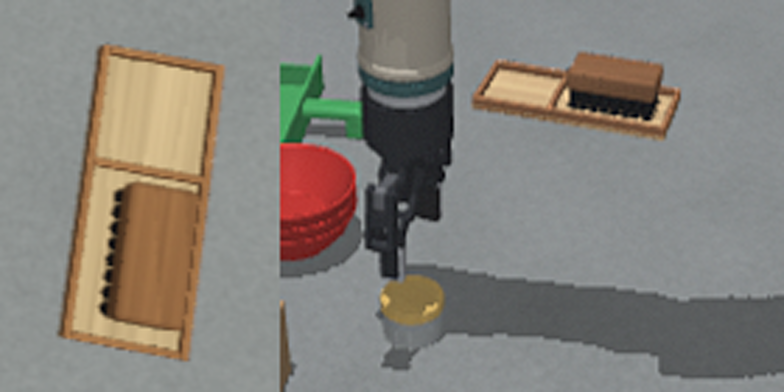

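The brush sits in the long compartment and the fingers straddle the tin. I grip the tin.

Emit:
arm_command --increments '[0, -0.001, 0.05, 0, 0, 0, 0, -0.001, 0.1, 0, 0, 0, 0, -0.001, 0.125, 0, 0, 0, 0, -0.001, 0.134, 0, 0, 0, 0, -0.001, 0.134, 0, 0, 0]'

```text
time_s: 30.4
eef_pos: [630.7, 80.4, 13.9]
ee_rot: [-3.125, 0.327, -0.001]
wrist_force: [-0.5, -0.6, -0.2]
width: 85.3
gripper_force: 0.0
```

Emit:
arm_command --increments '[0, 0, 0, 0, 0, 0, 0, 0, 0, 0, 0, 0, 0, 0, 0, 0, 0, 0, 0, 0, 0, 0, 0, 0, 0, 0, 0, 0, 0, 0]' --gripper 0 --newtons 30

```text
time_s: 30.9
eef_pos: [631.2, 80.7, 15.0]
ee_rot: [-3.124, 0.326, -0.003]
wrist_force: [-0.2, -1.0, 6.3]
width: 57.0
gripper_force: 31.5
```

Emit:
arm_command --increments '[0, 0, 0, 0, 0, 0, 0, 0, 0, 0, 0, 0, 0, 0, 0, 0, 0, 0]'

```text
time_s: 31.2
eef_pos: [631.2, 80.7, 15.0]
ee_rot: [-3.124, 0.326, -0.003]
wrist_force: [-0.9, 0.1, 6.9]
width: 57.1
gripper_force: 31.5
```

Emit:
arm_command --increments '[0, 0, -0.03, 0, 0, 0, 0, 0, -0.09, 0, 0, 0, 0, 0, -0.17, 0, 0, 0, 0, 0, -0.22, 0, 0, 0, 0, 0, -0.22, 0, 0, 0]'

```text
time_s: 31.7
eef_pos: [633.3, 80.7, 128.6]
ee_rot: [-3.123, 0.326, -0.013]
wrist_force: [0.2, -0.1, -1.3]
width: 56.7
gripper_force: 32.5
```

```bash
python3 - <<'E'
from h import *
print(r.observe()["eef_pos"],tool([565.5,-348.2,120],np.radians(78.1)))
E
```

```text
[633.28670046  80.69069609 128.5777414 ] [ 4.450e-02  8.673e-01  1.520e-02 -8.000e-04 -2.500e-03 -2.000e-04]
```

Emit:
arm_command --increments '[0.004, 0.087, 0, 0, 0, 0, 0.009, 0.174, 0, 0, 0, 0, 0.013, 0.261, 0, 0, 0, 0, 0.018, 0.348, 0, 0, 0, 0, 0.022, 0.435, 0, 0, 0, 0]'

```text
time_s: 32.2
eef_pos: [595.1, -135.7, 123.1]
ee_rot: [-3.124, 0.326, 0.002]
wrist_force: [-0.7, -1.0, -2.4]
width: 56.7
gripper_force: 32.6
```

Emit:
arm_command --increments '[0.004, 0.087, 0, 0, 0, 0, 0.009, 0.174, 0, 0, 0, 0, 0.013, 0.261, 0, 0, 0, 0, 0.018, 0.348, 0, 0, 0, 0, 0.022, 0.433, 0, 0, 0, 0]'

```text
time_s: 32.7
eef_pos: [561.1, -349.8, 122.9]
ee_rot: [-3.124, 0.327, 0.002]
wrist_force: [-0.0, -0.1, -1.4]
width: 57.2
gripper_force: 32.6
```

Emit:
arm_command --increments '[0, 0, 0, 0, 0, 0, 0, 0, 0, 0, 0, 0, 0, 0, 0, 0, 0, 0, 0, 0, 0, 0, 0, 0]'

```text
time_s: 33.1
eef_pos: [562.9, -346.2, 123.2]
ee_rot: [-3.123, 0.322, 0.001]
wrist_force: [0.4, -0.7, -1.0]
width: 56.9
gripper_force: 32.6
```

```bash
python3 - <<'E'
from h import *
print(r.observe()["eef_pos"],tool([565.5,-348.2,21],np.radians(78.1)))
E
```

```text
[ 562.87379208 -346.2469268   123.21823568] [ 6.100e-03  3.100e-03  2.044e-01 -5.000e-04  2.000e-04  7.000e-04]
```

Emit:
arm_command --increments '[0.005, 0.002, 0.06, 0, 0, 0, 0.005, 0.002, 0.12, 0, 0, 0, 0.005, 0.002, 0.165, 0, 0, 0, 0.005, 0.002, 0.19, 0, 0, 0, 0.005, 0.002, 0.199, 0, 0, 0]'

```text
time_s: 33.6
eef_pos: [564.2, -348.5, 22.7]
ee_rot: [-3.124, 0.324, 0.003]
wrist_force: [-0.7, -0.0, -0.8]
width: 57.0
gripper_force: 32.7
```

Emit:
arm_command --increments '[0, 0, 0.003, 0, 0, 0, 0, 0, 0.005, 0, 0, 0, 0, 0, 0.006, 0, 0, 0, 0, 0, 0.006, 0, 0, 0]'

```text
time_s: 34.0
eef_pos: [564.9, -350.3, 21.9]
ee_rot: [3.124, -0.326, 0.002]
wrist_force: [0.1, 0.7, -0.4]
width: 56.7
gripper_force: 32.7
```

Emit:
arm_command --increments '[0, 0, 0.002, 0, 0, 0, 0, 0, 0.002, 0, 0, 0, 0, 0, 0.002, 0, 0, 0]'

```text
time_s: 34.3
eef_pos: [564.9, -350.4, 21.1]
ee_rot: [3.124, -0.326, 0.002]
wrist_force: [-0.7, 0.7, 6.2]
width: 57.2
gripper_force: 33.0
```

Emit:
arm_command --increments '[0, 0, 0, 0, 0, 0, 0, 0, 0, 0, 0, 0, 0, 0, 0, 0, 0, 0, 0, 0, 0, 0, 0, 0, 0, 0, 0, 0, 0, 0]' --gripper 1

```text
time_s: 34.8
eef_pos: [564.4, -350.0, 19.9]
ee_rot: [-3.125, 0.326, 0.0]
wrist_force: [0.3, 0.5, 0.0]
width: 85.3
gripper_force: 0.0
```

Emit:
arm_command --increments '[0, 0, -0.06, 0, 0, 0, 0, 0, -0.14, 0, 0, 0, 0, 0, -0.24, 0, 0, 0, 0, 0, -0.34, 0, 0, 0, 0, 0, -0.4, 0, 0, 0]'

```text
time_s: 35.3
eef_pos: [565.6, -351.2, 224.5]
ee_rot: [3.122, -0.326, 0.008]
wrist_force: [-0.0, 0.3, 0.5]
width: 85.6
gripper_force: 0.0
```

Emit:
arm_command --increments '[0, -0.09, 0, 0, 0, 0, 0, -0.18, 0, 0, 0, 0, 0, -0.27, 0, 0, 0, 0, 0, -0.36, 0, 0, 0, 0, 0, -0.4, 0, 0, 0, 0]'

```text
time_s: 35.8
eef_pos: [606.9, -147.9, 219.8]
ee_rot: [-3.122, 0.316, 0.0]
wrist_force: [0.5, 0.1, 0.0]
width: 85.3
gripper_force: 0.0
```

Emit:
arm_command --increments '[0, 0, 0, 0, 0, 0, 0, 0, 0, 0, 0, 0, 0, 0, 0, 0, 0, 0, 0, 0, 0, 0, 0, 0, 0, 0, 0, 0, 0, 0]'

```text
time_s: 36.3
eef_pos: [605.4, -155.9, 220.1]
ee_rot: [3.124, -0.33, 0.0]
wrist_force: [0.1, -0.4, -0.9]
width: 85.7
gripper_force: 0.0
```

```bash
python3 - <<'E'
from h import *
A=r.grab_frame("top");B=r.grab_frame("side")
cv2.imwrite("pics/c.png",cv2.resize(np.vstack([np.hstack([A[190:360,80:220],A[190:360,400:540]]),B[190:360,140:420]]),None,fx=1.7,fy=1.7,interpolation=cv2.INTER_CUBIC))
def rep(n,lo,hi,box,z):
    b=cv2.boxPoints(cv2.minAreaRect(blobs(A,lo,hi,box))); print(n,np.mean([ray("top",q,z) for q in b],0).round(1))
rep("tin",(20,140,100),(35,255,255),(425,200,500,270),48)
rep("jar",(0,0,160),(180,50,255),(100,300,160,352),81)
rep("cap",(0,0,150),(180,50,255),(90,205,140,260),146)
rep("brush",(0,120,60),(17,255,175),(436,270,472,318),56)
E
```

```text
Traceback (most recent call last):
  File "h.py", line 12, in blobs
    c=max(cs,key=cv2.contourArea); return c+np.array([[x0,y0]])
ValueError: max() iterable argument is empty
```

View pics/c.png

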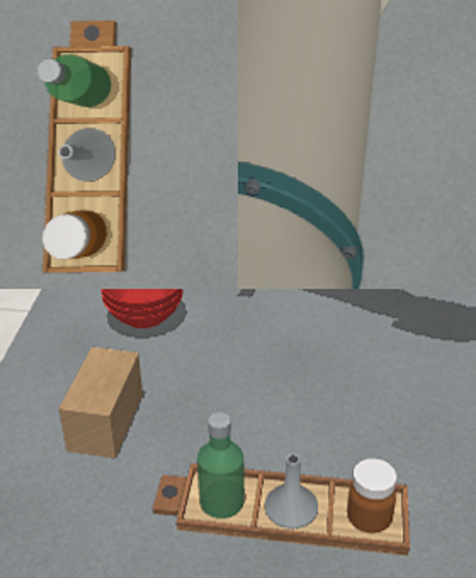

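The refill tray is complete and upright, but the arm hides the shoe tray in the top view. I move the arm further to the left for a last look.

Emit:
arm_command --increments '[0, -0.09, 0, 0, 0, 0, 0, -0.18, 0, 0, 0, 0, 0, -0.27, 0, 0, 0, 0, 0, -0.36, 0, 0, 0, 0, 0, -0.4, 0, 0, 0, 0]'

```text
time_s: 36.9
eef_pos: [647.6, 47.9, 219.7]
ee_rot: [-3.122, 0.316, 0.0]
wrist_force: [-0.3, -0.0, 0.0]
width: 85.3
gripper_force: 0.0
```

Emit:
arm_command --increments '[0, 0, 0, 0, 0, 0, 0, 0, 0, 0, 0, 0, 0, 0, 0, 0, 0, 0, 0, 0, 0, 0, 0, 0, 0, 0, 0, 0, 0, 0]'

```text
time_s: 37.4
eef_pos: [647.0, 39.7, 220.2]
ee_rot: [3.124, -0.33, 0.0]
wrist_force: [0.1, -0.6, 0.1]
width: 85.4
gripper_force: 0.0
```

```bash
python3 - <<'E'
from h import *
A=r.grab_frame("top");B=r.grab_frame("side")
cv2.imwrite("pics/d.png",cv2.resize(np.hstack([A[60:350,340:520],B[100:390,170:420]]),None,fx=1.8,fy=1.8,interpolation=cv2.INTER_CUBIC))
def rep(n,lo,hi,box,z):
    b=cv2.boxPoints(cv2.minAreaRect(blobs(A,lo,hi,box))); print(n,np.mean([ray("top",q,z) for q in b],0).round(1))
rep("tin",(20,140,100),(35,255,255),(425,200,500,270),48)
rep("jar",(0,0,160),(180,50,255),(100,300,160,352),81)
rep("cap",(0,0,150),(180,50,255),(90,205,140,260),146)
rep("brush",(0,120,60),(17,255,175),(436,270,472,318),56)
E
```

```text
tin [ 562.4 -349.6   48. ]
jar [411.4 308.9  81. ]
cap [587.1 338.5 146. ]
brush [ 457.6 -327.    56. ]
```

View pics/d.png

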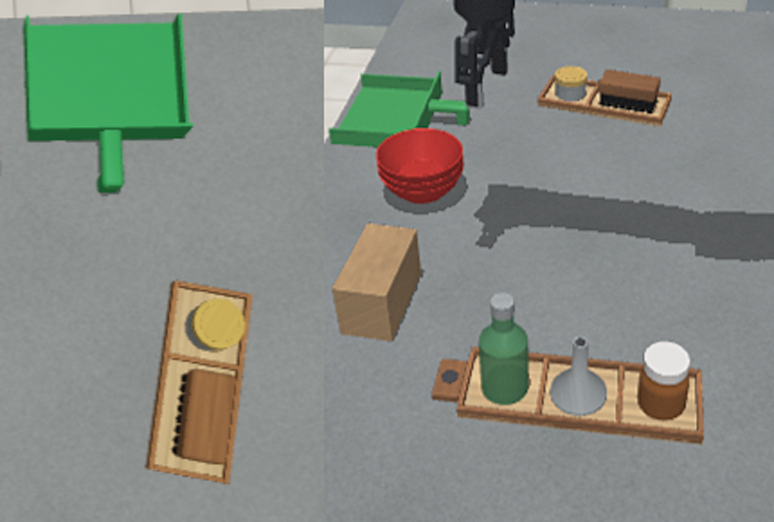

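Both kits stand upright in place: the tin and brush measure within 4 mm of their centres and the cap within 6 mm. The bowls, pan and box look unmoved. The jar's mask was contaminated, so I check its lid pixel while handing in.

```bash
python3 - <<'E'
from h import *
p=ray("top",(119.4,329.4),81); print(p)
if np.hypot(*(p[:2]-[408,336]))<10: print(r.job_done())
E
```

```text
[404.26169926 332.11195975  81.        ]
the job is handed in; nothing more can be done
None
```

I packed both kits and handed the job in at about 37 s. Everything stands upright in its compartment, and my last measurements put each piece I checked within about 6 mm of centre. I judged the funnel by eye, and no pass/fail result came back.

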